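Empty the tumbling barrel

ROBOT

A 6-joint arm with a two-finger parallel gripper is mounted at the origin on the work surface. World frame = base frame: x ahead of the robot, y to its left, z up, the work surface at z = 0. Lengths are in mm, angles in degrees, forces in N, time in s.
With the tool pointing down it reaches from about 350 to 850 mm from the base axis. Payload 8.1 kg.
Tool frame: the origin (TCP) lies at the centre of the arm's flange, where the gripper is bolted on; the fingertips stand 173 mm ahead of it and the grasp point (between the pads) lies 155 mm ahead of it; z points along the fingers, y is the line along which they close (so a half turn about z gives the same grasp; the last joint's range is limited). The gripper opens to 85 mm and grips with 20 to 120 N. Pads are 22 mm wide; open, the fingers measure 114 mm over their backs; the gripper's body (76 mm by 85 mm) begins 54 mm behind the grasp point. The pads swing forward as they close: fully open they stand 13 mm farther back than shut.
Start: joints at [-68.205, 7.471, 85.268, -0, 87.261, -4.893], TCP at [269.503, -536.074, 404.692] pointing down, gripper open.
Joint ranges: [-169.43, 169.43], [-51.17, 129.36], [1.28, 143.12], [-76.62, 256.62], [0, 156.53], [-152.29, 152.29]. Speed limits (degrees/s): [136.94, 136.94, 159.86, 180, 180, 180].

INTERFACE

Orientations are given as [roll, pitch, yaw] about the fixed x, y, z axes, in that order (R = Rz(yaw) Ry(pitch) Rx(roll)).
In Python, from bench import * gives the robot as it stands.
- The arm moves only by the shell command python3 -m jog 'ROWS' [FORCE]. ROWS is text: rows parted by semicolons, each of 7 numbers parted by spaces: the shift along the tool's x, y, z scaled (see below), then the turn, a rotation vector about the tool's x, y, z scaled (see below), then the closure, from -1 (fully open) to 1 (shut). In form: tx ty tz wx wy wz hand; .... A call has 1 to 5 rows; each row shifts and turns the commanded pose from where the row before left it, along the tool's axes as they then stand; what a row does not reach is not made up. The controller multiplies each number of a shift by 0.1 m and each number of a turn by 60 degrees. A row lasts 1/8 s, in which the tool goes at most 62.5 mm and 10.7 degrees, less where a joint would pass 70% of its speed; a pose out of reach is approached as far as the arm can. A call with a number of a shift or a turn outside -1 to 1 is refused whole. A call with a gripper value outside its range is refused whole. The fingers move at their own pace and stop on an object; FORCE is the grip in N (left out, the last holds). Time passes only in rows, so rows that do not move let the fingers close. It gives the time, the measured TCP pose, the force, the opening and the grip force at its end, in the units of the state.
- sense(): the state, without advancing time (a new reading comes with each control period).
- snapshot(name): name is "scene" or "side" or "wrist"; returns a dict with "img" (400x640x3 uint8, red, green, blue), "fx", "fy", "cx", "cy" (pixels), "dist" ([k1, k2, p1, p2, k3] as OpenCV has them; the pictures are not rectified), "extrinsics" (4x4, takes a point from camera to world coordinates). Camera axes: x right, y down, z forward; pixel columns grow to the right and rows downward; lengths in mm; the calibration is good to about 2 mm. A picture is of the moment at which its call begins. There is no depth.
- hand_in(): hands the job in; it is judged then, once.
The state is a dict: "time": time; "joint_pos": joint angles; "qd": joint speeds; "joint_efforts": joint torques, N m; "tool_pos": TCP position; "tcp_rot": TCP orientation; "ft_force": force on the tool from outside, world axes, zero at the start; "wrist_torque": the same for the moment, N m; "finger_gap": finger opening in mm; "grip_force": force on a finger pad.
Only numpy, scipy, OpenCV 4.12 (cv2) and the standard library are available. Lean on these libraries where they do the work, as an engineer would, in place of code of your own. Each camera call takes 0.05 s, during which the arm holds its last target. There are 200 camera calls.

TASK

First move the top-heavy dial gauge, which stands in the way in front of the spoked handwheel, onto the black granite plate and leave it standing there upright without letting it tip over. Then turn the barrel by its spokes until the hatch faces straight down and all three rollers have dropped into the tray beneath, and let go. Leave the other things on the bench where they are.

Things in the scene. Friction and masses are not known exactly. Their poses are not given: they have to be found in the camera images.
- cradle: fixed black cradle of the barrel, with a steel catch tray (240 x 172 mm, walls 45 mm high) under it. Origin: on the bench under the barrel's middle. Its y axis is parallel to the barrel's horizontal axis, 165 mm above the origin; end plates at y = +-93 mm, 12 mm thick, 190 mm high. Its x axis points away from the robot, square to the barrel's axis (yaw within 0.2 rad of 0)
- wheel (a point): centre of the steel spoked handwheel on the barrel's axis, at cradle y = -140 mm, 165 mm above the bench. Four spokes 90 degrees apart, round bars of 14 mm diameter in the vertical plane square to the axis, each with a black ball (24 mm) at its end, centred 103 mm from the axis; hub radius 20 mm. One spoke points the same way as the hatch
- barrel (a joint): angle of the barrel about the cradle's y axis, rad: 0 = hatch straight up, positive = the top goes away from the robot (cradle +x), pi or -pi = hatch straight down; stops at +-4. Starts within 0.6 of 0. Stiff (0.5 N m of friction), stays where left; a low-lying spoke pushed level jams. A spoke's angle from straight up is this value plus a multiple of pi/2
- hatch (a point): middle of the hatch: the open port in the side of the grey twelve-sided tumbling barrel (122 mm across, 142 mm long along the axis; the port is about 85 mm wide and runs the full length). The point is 60 mm from the barrel's axis; its z axis points out of the hatch
- gauge: top-heavy dial gauge on a post, loose, about 0.45 kg, 205 mm high; tips over at about 15 degrees. Round foot 64 mm wide, 10 mm thick; post 14 mm wide; on top a heavy aluminium dial housing, a disc 54 mm in diameter, 32 mm thick, centre 178 mm above the foot's underside, its flat faces towards the gauge's +y and -y (grip it across these). Origin: centre of the foot's underside
- plate: fixed black granite plate, 150 x 150 mm, 30 mm thick, flat on the bench at the robot's left. Origin: centre of its underside, top face at z = 30 mm, sides along its x and y
- roller1_center (a point): centre of an aluminium roller, 24 mm diameter, 100 mm long, 0.12 kg, loose; starts lying inside the barrel along its axis
- roller2_center (a point): centre of an aluminium roller, 24 mm diameter, 100 mm long, 0.12 kg, loose; starts lying inside the barrel along its axis
- roller3_center (a point): centre of an aluminium roller, 24 mm diameter, 100 mm long, 0.12 kg, loose; starts lying inside the barrel along its axis
- caliper: bystander: steel dial caliper lying flat, 190 mm long, 14 mm high. Origin on its underside
- bolt: bystander: steel bolt lying down, 78 mm long. Origin on its underside
- hexkeys: bystander: black holder of hex keys, 150 mm long, 22 mm high. Origin on its underside
- flange: bystander: turned steel flange standing on its wide end, 70 mm wide, 70 mm high. Origin on its underside
- spool: bystander: filament spool lying flat, 150 mm across, 60 mm high. Origin on its underside
- wrench: bystander: open-end wrench lying flat. Origin on its underside
Things that resemble listed ones, but are neither listed nor needed, are in the scene too. Leave any orange or pink look-alike of the gauge alone.

How it is judged:
By the outcome, as a careful person would: the job done as asked, in the order asked, and still so for the second after the job is handed in, with the robot touching nothing.
It also fails if it takes over 72 s, if anything falls off the work surface, if the arm or the gripper's body presses on something with over 40 N, if the wrist force passes 120 N, or if a joint passes its speed limit or range.

## Working session

There is one attempt and no reset: what is moved stays moved. The work goes in short steps, Python scripts to look and compute and a shell command to move; the robot and the scene stay as the last step left them, time stands still between calls to the robot, and variables do not carry over. Pictures are saved under pics/ and viewed, at most 10 in all, crops included, and the job is handed in when it is done.

```bash
mkdir -p pics; ls; cat > h.py <<'E'
from bench import *
import numpy as np, cv2
from scipy.spatial.transform import Rotation as R
def K(s): return np.array([[s['fx'],0,s['cx']],[0,s['fy'],s['cy']],[0,0,1.]])
def ray(s,u,v):
    p=cv2.undistortPoints(np.array([[[u,v]]],float),K(s),np.array(s['dist'],float))[0,0]
    E=np.array(s['extrinsics']); d=E[:3,:3]@np.array([p[0],p[1],1]); return E[:3,3],d/np.linalg.norm(d)
def onz(s,u,v,z):
    o,d=ray(s,u,v); return o+d*(z-o[2])/d[2]
def proj(s,P):
    E=np.linalg.inv(np.array(s['extrinsics'])); P=np.atleast_2d(P).astype(float)
    r,_=cv2.Rodrigues(E[:3,:3]); return cv2.projectPoints(P,r,E[:3,3],K(s),np.array(s['dist'],float))[0][:,0]
def tri(s1,p1,s2,p2):
    o1,d1=ray(s1,*p1);o2,d2=ray(s2,*p2)
    t=np.linalg.lstsq(np.c_[d1,-d2],o2-o1,rcond=None)[0]
    a=o1+t[0]*d1;b=o2+t[1]*d2; return (a+b)/2,np.linalg.norm(a-b)
def save(s,n,crop=None,k=1):
    i=s['img'][:,:,::-1]
    if crop: i=i[crop[1]:crop[3],crop[0]:crop[2]]
    cv2.imwrite('pics/'+n,cv2.resize(i,None,fx=k,fy=k,interpolation=cv2.INTER_CUBIC))
E
python3 - <<'E'
from h import *
import pickle
d={}
for n in("scene","side","wrist"):
    d[n]=snapshot(n);save(d[n],n+'0.png',k=1.25 if n!='wrist' else 1);print(n,np.round(d[n]['extrinsics'],2).tolist(),d[n]['fx'])
pickle.dump(d,open('s0.pkl','wb'));print(sense())
E
```

```text
pics
scene [[-0.38, 0.75, -0.53, 1062.81], [0.93, 0.31, -0.22, 200.03], [-0.0, -0.58, -0.82, 1060.02], [0.0, 0.0, 0.0, 1.0]] 406.9114764164329
side [[-0.11, -0.67, 0.73, -647.12], [-0.99, 0.07, -0.09, 103.04], [0.02, -0.74, -0.67, 1213.72], [0.0, 0.0, 0.0, 1.0]] 471.73462316152904
wrist [[0.45, -0.86, -0.26, 335.12], [-0.89, -0.43, -0.13, -502.74], [-0.0, 0.29, -0.96, 372.42], [0.0, 0.0, 0.0, 1.0]] 293.39422019084094
{'time': 0.15, 'joint_pos': array([-6.82054666e+01,  7.50593132e+00,  8.53153790e+01,  7.21182052e-04,
        8.72593225e+01, -4.89400482e+00]), 'qd': array([-0.07024905, -0.15103585,  0.04941226,  0.0253708 , -0.01661343,
       -0.01608125]), 'joint_efforts': array([ 8.13648094e-04, -5.70066047e+01, -5.01158595e+01, -2.00743361e-04,
        9.58814635e-03,  1.38690748e-05]), 'tool_pos': array([ 269.43494169, -535.91377733,  403.87312018]), 'tcp_rot': array([-1.79919723e+02, -7.59668158e-03,  2.66884979e+01]), 'ft_force': array([0.23537468, 0.30402275, 0.75377401]), 'wrist_torque': array([-0.02040059,  0.01780761, -0.01828547]), 'grip_force': 0.0, 'finger_gap': 85.37565935233579}
```

View pics/scene0.png

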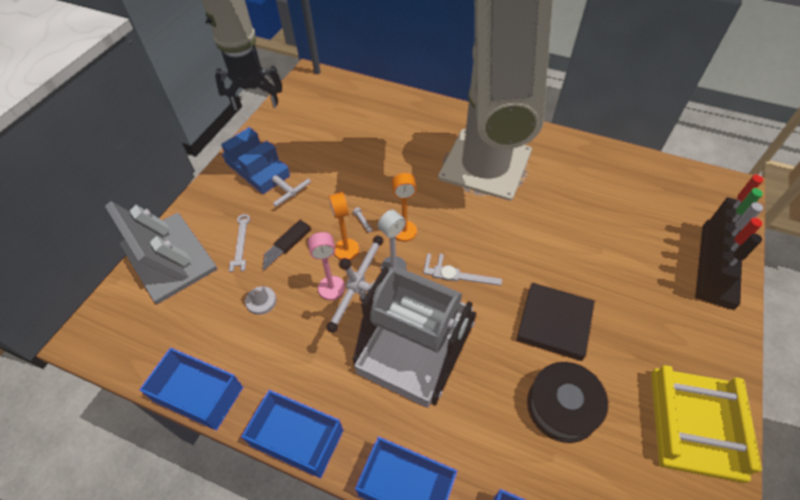

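View pics/side0.png

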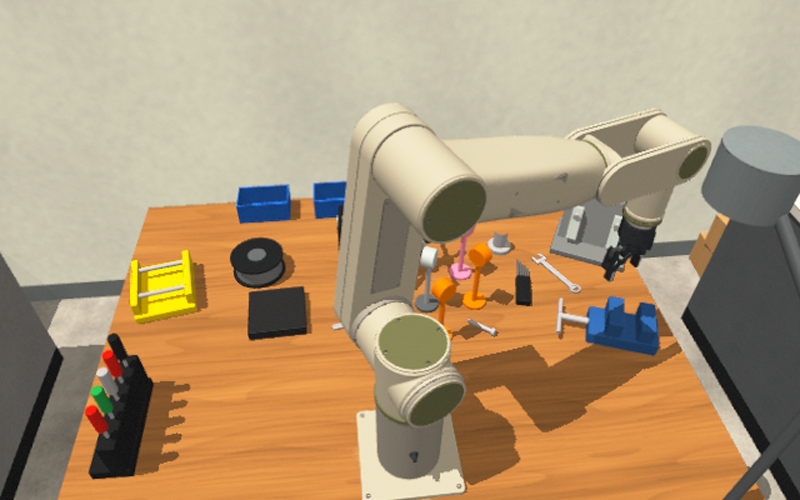

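The scene view shows the grey gauge (head at ~(390,222), foot hidden behind the wheel), two orange and one pink look-alikes around it, the wheel at ~(355,285), the plate at ~(556,320). The side view shows the grey gauge's head at (429,256) and foot at (428,302). I'll zoom in on the crowd.

```bash
python3 - <<'E'
from h import *
import pickle
d=pickle.load(open('s0.pkl','rb'))
s=d['scene']['img'][130:330,240:400,::-1]; t=d['side']['img'][170:280,240:440,::-1]
a=cv2.resize(s,(480,600),interpolation=cv2.INTER_CUBIC); cv2.imwrite('pics/c1.png',a)
cv2.imwrite('pics/c2.png',cv2.resize(t,(800,440),interpolation=cv2.INTER_CUBIC))
E
```

```text
(no output)
```

View pics/c1.png

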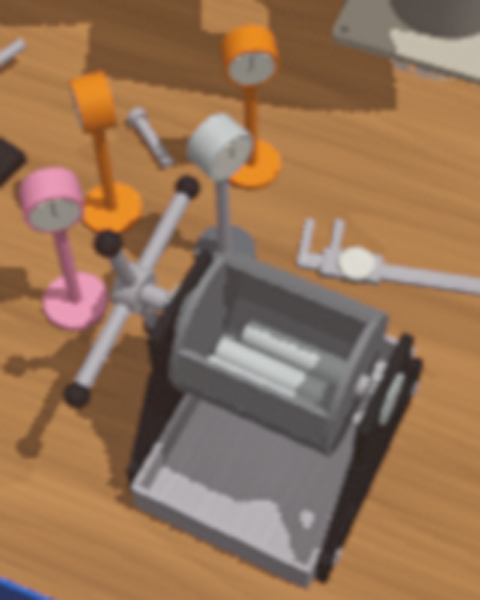

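View pics/c2.png

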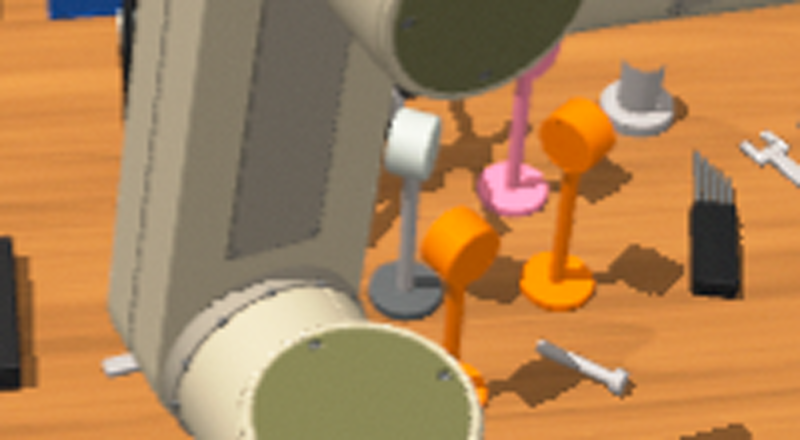

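Crop 1 gives (in scene px = 240+u/3, 130+v/3): gauge head (219,147), wheel balls (187,187), (107,243), (77,394), hub (133,290), and far tray corners (137,490)/(312,580). Crop 2 gives the gauge head at (412,143) and the foot at (406,290). Next is a fit of these points.

```bash
cat >fit.py <<'E'
from h import *
import pickle
from scipy.optimize import least_squares
d=pickle.load(open('s0.pkl','rb'));s=d['scene'];t=d['side']
c1=lambda u,v:(240+u/3,130+v/3); c2=lambda u,v:(240+u/4,170+v/4)
print('head',tri(s,c1(219,147),t,c2(412,143)),'foot',onz(t,*c2(406,288),10))
pk=onz(s,*c1(74,297),8);print('pink foot',pk,'or1',onz(s,*c1(109,207),8),'or2',onz(s,*c1(251,163),8))
pix=np.array([c1(133,290),c1(187,187),c1(107,243),c1(77,394),c1(135,488),c1(311,578)])
def pts(p):
    x,y,yaw,a=p; q=[[0,-140,165]]
    for k in(-1,0,1): b=a+k*np.pi/2; q.append([103*np.sin(b),-140,165+103*np.cos(b)])
    q+= [[120,-86,45],[120,86,45]]
    c,n=np.cos(yaw),np.sin(yaw); q=np.array(q); return q@np.array([[c,-n,0],[n,c,0],[0,0,1]]).T+[x,y,0]
for a0 in(-.4,.4):
    r=least_squares(lambda p:(proj(s,pts(p))-pix).ravel(),[520,0,0,a0],x_scale=[100,100,.1,.1]);print(r.x,r.cost,np.round(r.fun,1)); print(pts(r.x).round())
# plate
m=(t['img'].max(2)<60).astype(np.uint8); 
for n,im in(('scene',s),('side',t)):
    m=((im['img'].max(2)<70)*255).astype(np.uint8)
    for c in cv2.findContours(m,0,2)[0]:
        if cv2.contourArea(c)>600:
            rr=cv2.minAreaRect(c);print(n,rr,cv2.approxPolyDP(c,5,True)[:,0].tolist()[:8])
E
python3 fit.py
```

```text
head (array([ 430.61659292, -102.58053735,  175.40064137]), np.float64(1.2482924264057054)) foot [ 423.96851719 -103.25165864   10.        ]
pink foot [ 542.54815234 -219.19850848    8.        ] or1 [ 429.25345488 -236.28392861    8.        ] or2 [ 318.06247429 -119.60807846    8.        ]
[ 6.02799308e+02  2.73437660e+01 -6.69753775e-02  2.26431073e-01] 2.2259953080155332 [ 0.4 -0.3  0.3  0.6  0.5  0.4  0.   0.6 -1.   0.3 -0.3 -1.3]
[[ 593. -112.  165.]
 [ 493. -106.  188.]
 [ 617. -114.  265.]
 [ 694. -119.  142.]
 [ 717.  -66.   45.]
 [ 728.  105.   45.]]
[ 6.02799308e+02  2.73437658e+01 -6.69753749e-02  2.26431073e-01] 2.225995308015537 [ 0.4 -0.3  0.3  0.6  0.5  0.4  0.   0.6 -1.   0.3 -0.3 -1.3]
[[ 593. -112.  165.]
 [ 493. -106.  188.]
 [ 617. -114.  265.]
 [ 694. -119.  142.]
 [ 717.  -66.   45.]
 [ 728.  105.   45.]]
scene ((452.7500305175781, 321.25), (62.22539520263672, 60.10407638549805), 45.0) [[448, 290], [430, 300], [422, 324], [436, 347], [457, 353], [480, 338], [485, 320], [472, 298]]
scene ((445.4716796875, 257.3490295410156), (56.0431022644043, 47.9388313293457), 1
[... 1323 characters left out ...]
595.019775390625, 295.7506103515625), (133.02682495117188, 44.546417236328125), 59.77816390991211) [[550, 245], [545, 254], [610, 364], [639, 327], [616, 354]]
side ((220.81369018554688, 250.23013305664062), (37.58184051513672, 47.31752395629883), 83.9909896850586) [[242, 231], [200, 234], [200, 271], [244, 266]]
side ((206.05885314941406, 210.23529052734375), (38.80569839477539, 41.231056213378906), 75.96376037597656) [[217, 192], [186, 200], [190, 225], [203, 230], [224, 222], [225, 201]]
side ((502.3178405761719, 201.02178955078125), (30.805057525634766, 54.27857208251953), 24.145544052124023) [[524, 181], [508, 183], [498, 173], [498, 198], [488, 198], [481, 211], [485, 223], [504, 204]]
```

```bash
python3 -m jog '0.42 -0.395 -0.2 0 0 0 -1;0.42 -0.395 -0.2 0 0 0 -1;0.42 -0.395 -0.2 0 0 0 -1;0.42 -0.395 -0.06 0 0 0 -1'; python3 -m jog '0.42 -0.395 0 0 0 0 -1;0.42 -0.395 0 0 0 0 -1;0.42 -0.395 0 0 0 0 -1;0.42 -0.395 0 0 0 0 -1;0 0 0 0 0 0 -1'
python3 - <<'E'
from h import *
import pickle
s=snapshot('wrist');save(s,'w1.png');pickle.dump(s,open('w1.pkl','wb'))
d=pickle.load(open('s0.pkl','rb'))['scene']
P=[onz(d,u,v,z) for u,v,z in((426,228,30),(473,241,30),(414,272,0),(465,287,0))];print(np.round(P))
t=pickle.load(open('s0.pkl','rb'))['side']
print(np.round([onz(t,u,v,z) for u,v,z in((242,231,30),(200,234,30),(200,271,0),(244,266,0))]))
E
```

```text
time: 0.65
tool_pos: [349.0, -317.8, 472.1]
tcp_rot: [179.9, -0.0, 26.7]
ft_force: [2.1, -0.2, -0.1]
finger_gap: 85.4
grip_force: 0.0
time: 1.27
tool_pos: [428.5, -99.4, 470.6]
tcp_rot: [-180.0, -0.0, 27.1]
ft_force: [-0.2, -1.1, -0.8]
finger_gap: 85.5
grip_force: 0.0
[[370. 230.  30.]
 [361. 367.  30.]
 [505. 236.   0.]
 [496. 378.   0.]]
[[490. 234.  30.]
 [490. 376.  30.]
 [353. 371.   0.]
 [360. 229.   0.]]
```

View pics/w1.png

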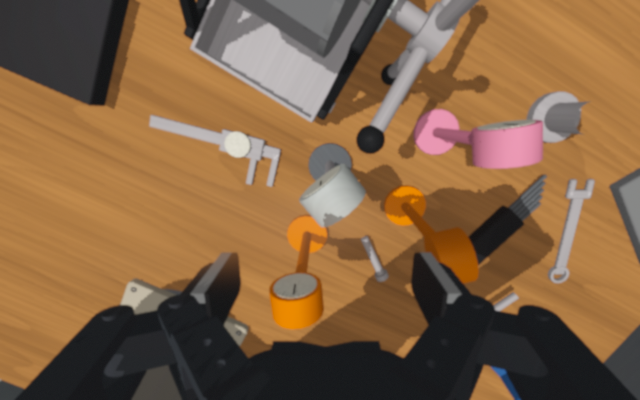

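The wrist view shows the grey gauge's foot at (330,160) and head at ~(333,195), with its faces pointing up-left and down-right. The near wheel ball is at (370,139), and the orange heads are at (297,300) and (452,255). I'll rectify the head onto its height to get the axis.

```bash
python3 - <<'E'
from h import *
import pickle
s=pickle.load(open('w1.pkl','rb'));i=s['img'].astype(int)
m=((i.max(2)-i.min(2)<28)&(i.mean(2)>125)).astype(np.uint8)
n,l,st,c=cv2.connectedComponentsWithStats(m)
for k in range(1,n):
    if abs(c[k]-[333,195]).max()<25 and st[k][4]>50:
        p=np.argwhere(l==k)[:,::-1]; h=cv2.convexHull(p.astype(np.int32))[:,0]
        w=np.array([onz(s,*q,178)[:2] for q in h],np.float32)
        print(st[k],c[k],cv2.minAreaRect(w)); print(h.tolist())
print('foot',onz(s,330,160,10),'head',onz(s,333,195,178))
c=s['img'][130:250,270:410,::-1];cv2.imwrite('pics/w1c.png',cv2.resize(c,(560,480),interpolation=cv2.INTER_CUBIC))
E
```

```text
[ 300  165   64   61 2300] [331.74956522 196.4073913 ] ((431.35723876953125, -104.04551696777344), (43.81554412841797, 52.014015197753906), 64.3470230102539)
[[363, 196], [361, 200], [356, 206], [355, 207], [347, 214], [338, 220], [330, 224], [327, 225], [321, 225], [318, 222], [307, 210], [302, 204], [300, 201], [300, 199], [301, 197], [305, 192], [316, 180], [317, 179], [322, 175], [326, 172], [335, 167], [341, 165], [343, 165], [360, 191]]
foot [ 440.05155592 -100.37356271   10.        ] head [ 433.71065899 -104.1936113   178.        ]
```

View pics/w1c.png

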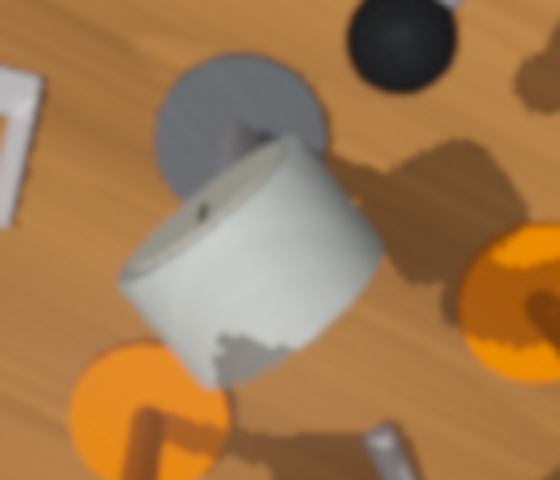

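The crop shows the cylinder generators running (290,135)→(382,245) and (120,280)→(213,388), which are the gauge's y axis.

```bash
python3 - <<'E'
from h import *
import pickle
s=pickle.load(open('w1.pkl','rb'))
Q=[onz(s,270+u/4,130+v/4,178)[:2] for u,v in((290,135),(382,245),(120,280),(213,388))]
print(np.round(Q,1),np.mean(Q,0))
for a,b in((0,1),(2,3)):
    e=Q[a]-Q[b];print(np.linalg.norm(e),np.degrees(np.arctan2(e[1],e[0])))
print(np.linalg.norm(Q[0]-Q[2]),onz(s,270+243/4,130+133/4,10),sense()['joint_pos'],sense()['tcp_rot'])
E
```

```text
[[ 463.3  -98.4]
 [ 450.5 -129.1]
 [ 415.5  -79.2]
 [ 401.4 -110.5]] [ 432.67742186 -104.30328885]
33.31140152586594 67.45570181483346
34.368165804816925 65.84660641388687
51.493758732314774 [ 436.30706965 -103.55130927   10.        ] [-1.99843882e+01 -1.89463268e+01  1.03139009e+02 -7.18750573e-03
  9.58248238e+01  4.30732681e+01] [-1.79992096e+02  1.71784597e-02  2.69416166e+01]
```

```bash
python3 -m jog '0 0 0 0 0 0.167 -1;0 0 0 0 0 0.167 -1;0 0 0 0 0 0.167 -1;0 0 0 0 0 0.167 -1;0 0 0 0 0 0.17 -1';python3 -m jog '0 0 0.3 0 0 0 -1;0 0 0 0 0 0 -1' 60
cat >go.py <<'E'
# needed shift in tool axes (units of 0.1 m) and turn (units of 60 deg) to reach x y z [r p y]
import sys;from h import *
a=[float(v) for v in sys.argv[1:]];q=sense();r=R.from_euler('xyz',q['tcp_rot'],degrees=True)
print(np.round(r.inv().apply(np.array(a[:3])-q['tool_pos'])/100,3))
if len(a)>3: print((r.inv()*R.from_euler('xyz',a[3:],degrees=True)).as_rotvec(degrees=True)/60)
E
python3 go.py 433 -104 331 180 0 -23.3
```

```text
time: 1.95
tool_pos: [427.3, -104.5, 470.5]
tcp_rot: [180.0, 0.0, -24.1]
ft_force: [-0.7, -0.1, 0.3]
finger_gap: 85.5
grip_force: 0.0
time: 2.2
tool_pos: [426.8, -104.0, 438.3]
tcp_rot: [180.0, 0.3, -23.7]
ft_force: [-0.3, 0.4, -0.5]
finger_gap: 85.7
grip_force: 0.0
[ 0.061 -0.026  1.073]
[ 0.00061399  0.00452799 -0.00674175]
```

```bash
python3 -m jog '0.061 -0.026 0.3 0 0 0 -1;0 0 0.3 0 0 0 -1;0 0 0.25 0 0 0 -1;0 0 0.22 0 0 0 -1;0 0 0 0 0 0 -1' 60
python3 - <<'E'
from h import *
s=snapshot('wrist');save(s,'w2.png')
E
```

```text
time: 2.82
tool_pos: [433.8, -103.5, 332.8]
tcp_rot: [180.0, 0.2, -23.6]
ft_force: [-0.8, -0.2, -0.5]
finger_gap: 85.3
grip_force: 0.0
```

View pics/w2.png

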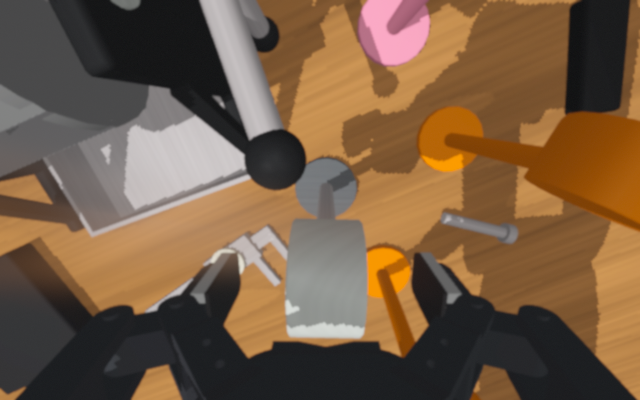

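The head (285–367) sits centred between the fingers (240–415) with its faces parallel to the pads. I'll close and lift.

```bash
python3 -m jog '0 0 0 0 0 0 1;0 0 0 0 0 0 1;0 0 0 0 0 0 1;0 0 0 0 0 0 1;0 0 0 0 0 0 1' 60;  python3 -m jog '0 0 0 0 0 0 1;0 0 0 0 0 0 1;0 0 -0.1 0 0 0 1;0 0 -0.15 0 0 0 1;0 0 0 0 0 0 1' 60; python3 go.py 433 303 480 180 0 16.7
```

```text
time: 3.5
tool_pos: [434.7, -103.1, 334.6]
tcp_rot: [180.0, -0.1, -23.6]
ft_force: [-0.3, -1.3, 5.3]
finger_gap: 31.1
grip_force: 60.2
time: 4.12
tool_pos: [434.8, -103.0, 360.2]
tcp_rot: [-180.0, -0.1, -23.6]
ft_force: [0.1, -1.2, -5.0]
finger_gap: 31.4
grip_force: 59.6
[-1.639 -3.714 -1.2  ]
[ 5.44334631e-04 -2.25908177e-03 -6.71426988e-01]
```

```bash
python3 -m jog '0 0 -0.2 0 0 -0.1 1;0 0 -0.25 0 0 -0.15 1;0 0 -0.25 0 0 -0.16 1;0 0 -0.15 0 0 -0.16 1;0 0 0 0 0 -0.1 1'; python3 -m jog '0.03 -0.1 0 0 0 0 1;0.06 -0.2 0 0 0 0 1;0.095 -0.325 0 0 0 0 1;0.095 -0.325 0 0 0 0 1;0.095 -0.325 0 0 0 0 1';python3 -m jog '0.095 -0.325 0 0 0 0 1;0.095 -0.325 0 0 0 0 1;0.095 -0.325 0 0 0 0 1;0.095 -0.325 0 0 0 0 1;0.095 -0.325 0 0 0 0 1';python3 -m jog '0.095 -0.325 0 0 0 0 1;0.095 -0.325 0 0 0 0 1;0.06 -0.2 0 0 0 0 1;0.04 -0.1 0 0 0 0 1;0 0 0 0 0 0 1'; python3 go.py 431 303 366 180 0 16.7
python3 - <<'E'
from h import *
import pickle
s=snapshot('side');save(s,'s2.png',(150,100,350,250),4);pickle.dump((s,snapshot('wrist')),open('s2.pkl','wb'))
E
```

```text
time: 4.75
tool_pos: [434.7, -102.9, 445.1]
tcp_rot: [179.9, -0.1, 16.9]
ft_force: [0.1, -0.2, -5.5]
finger_gap: 31.5
grip_force: 60.2
time: 5.38
tool_pos: [433.5, 31.6, 443.1]
tcp_rot: [-180.0, 0.0, 16.4]
ft_force: [-0.2, 0.1, -4.6]
finger_gap: 31.0
grip_force: 60.1
time: 6.0
tool_pos: [432.3, 201.0, 443.0]
tcp_rot: [-180.0, 0.1, 16.5]
ft_force: [0.3, -0.4, -4.8]
finger_gap: 31.2
grip_force: 60.1
time: 6.62
tool_pos: [433.6, 298.8, 443.4]
tcp_rot: [180.0, 0.0, 16.6]
ft_force: [0.1, -0.2, -4.5]
finger_gap: 31.5
grip_force: 60.3
[-0.012 -0.048  0.774]
[ 0.00041911  0.00061853 -0.0014764 ]
```

View pics/s2.png

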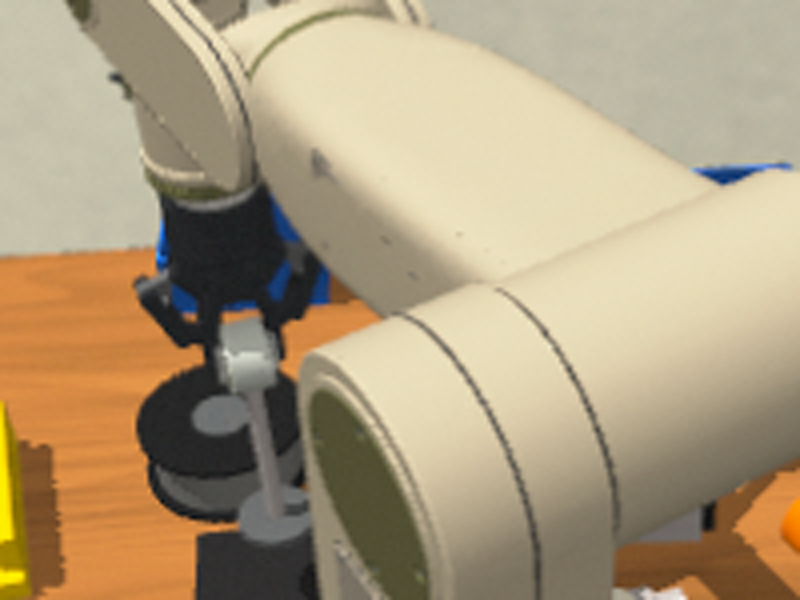

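The gauge is held over the plate, with its head at crop (248,352) and foot at (275,512). Next I check its tilt numerically.

```bash
python3 - <<'E'
from h import *
import pickle
s,w=pickle.load(open('s2.pkl','rb'))
for P in([433.6,298.8,119],[433.6,298.8,287]): print((proj(s,P)[0]-[150,100])*4, proj(w,P)[0])
i=w['img'].astype(int);p=proj(w,[433.6,298.8,119])[0].astype(int);print(p)
save(w,'w3.png',(200,100,440,340),2.5)
E
```

```text
[274.47948657 504.71661817] [324.87444827 188.76054886]
[244.35656803 347.436505  ] [324.33268057 273.77116872]
[324 188]
```

View pics/w3.png

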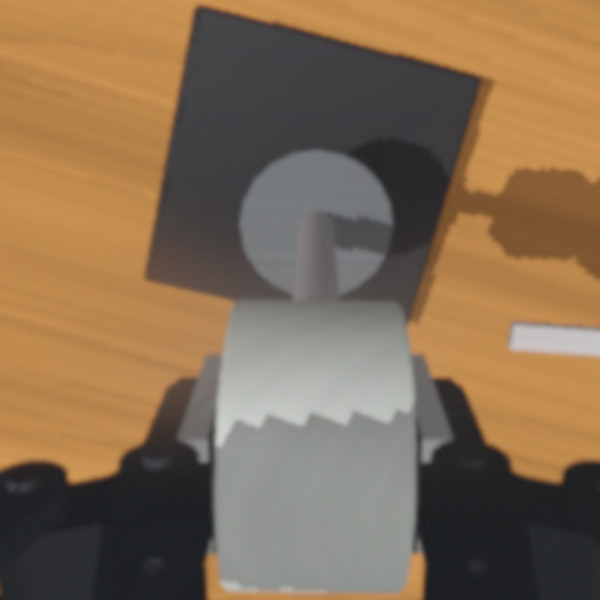

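Foot centre at crop (316,222) → px (326.4,188.8), against a predicted (324.9,188.8), so it hangs upright. The plate corners show at (197,7), (482,78), (412,320) and (147,278).

```bash
python3 - <<'E'
from h import *
import pickle
s,w=pickle.load(open('s2.pkl','rb'))
Q=np.array([onz(w,200+u/2.5,100+v/2.5,30)[:2] for u,v in((197,7),(482,78),(412,320),(147,278))]);print(Q.round(),Q.mean(0))
E
python3 go.py 433 303 368
```

```text
[[501. 378.]
 [509. 231.]
 [374. 223.]
 [356. 370.]] [434.94951241 300.82913405]
[ 0.007 -0.051  0.756]
```

```bash
python3 -m jog '0.005 -0.04 0.15 0 0 0 1;0 0 0.2 0 0 0 1;0 0 0.2 0 0 0 1;0 0 0.15 0 0 0 1;0 0 0.05 0 0 0 1'; python3 -m jog '0 0 0.02 0 0 0 1;0 0 0 0 0 0 1'; python3 -m jog '0 0 0.015 0 0 0 1;0 0 0 0 0 0 1'
```

```text
time: 7.35
tool_pos: [432.5, 302.3, 366.7]
tcp_rot: [180.0, 0.2, 16.6]
ft_force: [-0.1, 1.1, -4.3]
finger_gap: 31.4
grip_force: 60.3
time: 7.6
tool_pos: [433.2, 302.7, 367.3]
tcp_rot: [-180.0, -0.1, 16.6]
ft_force: [0.6, 0.3, -5.0]
finger_gap: 31.6
grip_force: 60.3
time: 7.85
tool_pos: [433.0, 302.7, 365.5]
tcp_rot: [-180.0, -0.0, 16.6]
ft_force: [0.2, -0.2, -4.3]
finger_gap: 31.5
grip_force: 60.3
```

```bash
python3 -m jog '0 0 0.01 0 0 0 1;0 0 0 0 0 0 1'; python3 -m jog '0 0 0.01 0 0 0 1;0 0 0 0 0 0 1'
```

```text
time: 8.1
tool_pos: [433.1, 302.7, 364.7]
tcp_rot: [-180.0, -0.0, 16.6]
ft_force: [0.4, 0.0, -2.4]
finger_gap: 31.4
grip_force: 60.5
time: 8.35
tool_pos: [433.2, 302.7, 364.7]
tcp_rot: [-180.0, -0.1, 16.6]
ft_force: [-1.4, -1.6, 5.0]
finger_gap: 31.4
grip_force: 61.3
```

```bash
python3 -m jog '0 0 0 0 0 0 0.2;0 0 0 0 0 0 0;0 0 0 0 0 0 -0.5;0 0 0 0 0 0 -1;0 0 0 0 0 0 -1'; python3 -m jog '0 0 -0.2 0 0 0 -1;0 0 -0.4 0 0 0 -1;0 0 -0.5 0 0 0 -1;0 0 -0.3 0 0 0 -1;0 0 0 0 0 0 -1'
python3 - <<'E'
from h import *
import pickle
s=snapshot('scene');w=snapshot('wrist');pickle.dump((s,w),open('s4.pkl','wb'))
print(proj(s,[[433,302.7,208-0],[433,302.7,40]]),proj(w,[[433,302.7,208],[433,302.7,40]]))
a=cv2.resize(s['img'][130:330,240:490],(750,600),interpolation=cv2.INTER_CUBIC);cv2.imwrite('pics/s4.png',a[:,:,::-1])
E
```

```text
time: 8.98
tool_pos: [433.0, 302.6, 363.2]
tcp_rot: [-180.0, 0.0, 16.6]
ft_force: [0.3, -0.1, -0.2]
finger_gap: 86.0
grip_force: 0.0
time: 9.6
tool_pos: [433.1, 302.7, 508.4]
tcp_rot: [-179.9, -0.4, 16.6]
ft_force: [0.9, 0.2, -0.0]
finger_gap: 85.4
grip_force: 0.0
[[462.52419437 220.19087311]
 [446.42816254 252.35548192]] [[325.85501617 197.10235587]
 [325.84264634 167.14386209]]
```

View pics/s4.png

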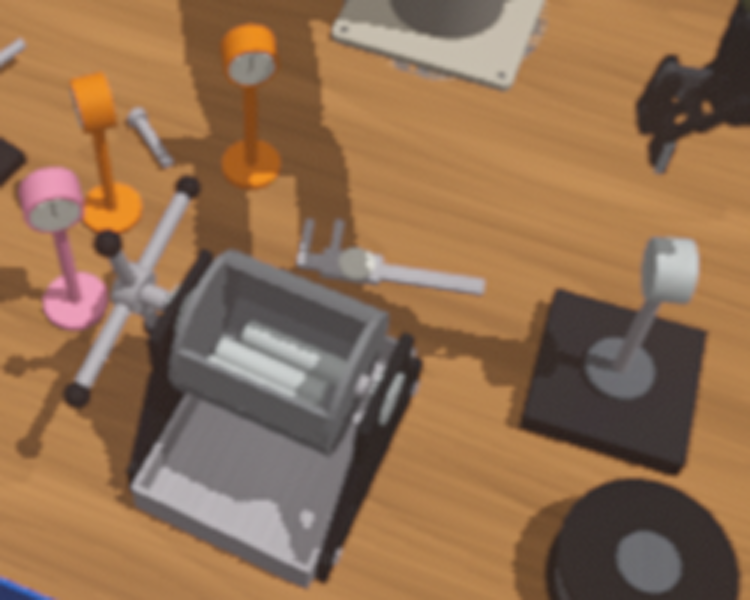

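The gauge stands upright and centred on the plate: head at crop (668,268), predicted (667,271). Now to the wheel with shut fingers, closing line along the barrel axis so tool x is cradle x.

```bash
python3 -m jog '0 0 0 0 0 0.17 0;0 0 0 0 0 0.17 1;0.1 0.25 0 0 0 0 1;0.2 0.5 0 0 0 0 1;0.2 0.5 0 0 0 0 1'; python3 -m jog '0.2 0.5 0 0 0 0 1;0.2 0.5 0 0 0 0 1;0.2 0.5 0 0 0 0 1;0.2 0.5 0 0 0 0 1;0.2 0.5 0 0 0 0 1';python3 -m jog '0.2 0.2 0 0 0 0 1;0 0 0 0 0 0 1'
cat >loc.py <<'E'
# hub-local coordinates of the TCP, spoke angle from dark balls in the scene view
from h import *
import sys
H=np.array([593,-112,165.]);yaw=-.067;U=np.array([np.cos(yaw),np.sin(yaw),0]);V=np.array([-np.sin(yaw),np.cos(yaw),0])
def local():
    q=sense();e=q['tool_pos']-H;return np.round([e@U,e@V,q['tool_pos'][2]],1),np.round(q['tcp_rot'],1),np.round(q['ft_force'],1)
def angle(guess,cams=('scene',),span=25):
    for c in cams:
        s=snapshot(c);g=cv2.GaussianBlur(cv2.cvtColor(s['img'],cv2.COLOR_RGB2GRAY),(3,3),0).astype(float)
        res=[]
        for a in np.arange(guess-span,guess+span,.5):
            v=[]
            for k in range(4):
                b=np.radians(a+90*k);p=proj(s,H+103*(np.sin(b)*U+np.array([0,0,np.cos(b)])))[0]
                x,y=np.round(p).astype(int)
                if 2<x<637 and 2<y<397: v.append(g[y-1:y+2,x-1:x+2].mean())
            res.append((np.mean(np.minimum(v,120)),a,np.round(v)))
        res.sort(key=lambda r:r[0]);print(c,[(round(r[0]),r[1],r[2]) for r in res[:3]])
if __name__=='__main__':
    print(*local())
    if len(sys.argv)>1: angle(float(sys.argv[1]),sys.argv[2:] or ('scene',))
E
python3 loc.py 13 scene wrist
```

```text
time: 10.32
tool_pos: [474.5, 173.5, 501.5]
tcp_rot: [179.9, 0.2, -3.7]
ft_force: [0.8, 0.5, 0.6]
finger_gap: -0.4
grip_force: 0.0
time: 10.95
tool_pos: [557.9, -83.2, 501.6]
tcp_rot: [-180.0, 0.1, -3.8]
ft_force: [1.0, 0.4, -0.1]
finger_gap: -0.2
grip_force: 0.0
time: 11.2
tool_pos: [576.8, -104.5, 500.8]
tcp_rot: [-180.0, 0.2, -3.9]
ft_force: [0.2, 0.3, -0.8]
finger_gap: -0.2
grip_force: 0.0
[-16.7   6.4 500.8] [-180.     0.2   -3.9] [ 0.2  0.3 -0.8]
scene [(52, np.float64(14.5), array([48., 50., 57., 52.])), (52, np.float64(15.0), array([48., 50., 57., 52.])), (52, np.float64(15.5), array([48., 50., 60., 52.]))]
wrist [(63, np.float64(8.5), array([ 45.,  54.,  46., 110.])), (63, np.float64(9.0), array([ 45.,  54.,  46., 110.])), (64, np.float64(9.5), array([ 46.,  55.,  45., 110.]))]
```

```bash
python3 -m jog '-0.2 0.064 0.2 0 0 0 1;0 0 0.35 0 0 0 1;0 0 0.28 0 0 0 1;0 0 0 0 0 0 1'; python3 loc.py; python3 -m jog '0.15 0 0 0 0 0 1;0.15 0 0 0 0 0 1;0.05 0 0 0 0 0 1;0 0 0 0 0 0 1'; python3 loc.py 15
```

```text
time: 11.8
tool_pos: [554.9, -106.4, 417.4]
tcp_rot: [-179.9, 0.3, -3.7]
ft_force: [-0.3, -0.7, -0.5]
finger_gap: 0.4
grip_force: 0.0
[-38.4   3.  417.4] [-179.9    0.3   -3.7] [-0.3 -0.7 -0.5]
time: 12.3
tool_pos: [591.1, -109.7, 421.1]
tcp_rot: [180.0, -0.0, -3.8]
ft_force: [0.6, 0.6, 0.2]
finger_gap: 0.0
grip_force: 0.0
[ -2.    2.1 421.1] [180.   -0.   -3.8] [0.6 0.6 0.2]
scene [(62, np.float64(14.5), array([46., 49., 55., 99.])), (62, np.float64(15.0), array([46., 49., 55., 99.])), (63, np.float64(15.5), array([46., 49., 58., 99.]))]
```

```bash
python3 -m jog '0.06 0.02 0.02 0 0 0 1;0.06 0 0.02 0 0 0 1;0.065 0 0.025 0 0 0 1;0.065 0 0.025 0 0 0 1;0 0 0 0 0 0 1'; python3 loc.py 30; python3 -m jog '0.12 0 0.07 0 0 0 1;0.108 0 0.09 0 0 0 1;0 0 0 0 0 0 1'; python3 loc.py 50
```

```text
time: 12.98
tool_pos: [616.1, -114.1, 411.5]
tcp_rot: [180.0, -0.0, -3.8]
ft_force: [-2.7, 0.3, 3.9]
finger_gap: 0.1
grip_force: 1.7
[ 23.2  -0.5 411.5] [180.   -0.   -3.8] [-2.7  0.3  3.9]
scene [(54, np.float64(25.5), array([49., 50., 68., 49.])), (56, np.float64(23.5), array([55., 50., 69., 49.])), (57, np.float64(23.0), array([55., 50., 69., 55.]))]
time: 13.4
tool_pos: [639.0, -115.5, 394.7]
tcp_rot: [180.0, -0.0, -3.8]
ft_force: [0.1, -0.1, 0.6]
finger_gap: -0.1
grip_force: 0.1
[ 46.2  -0.4 394.7] [180.   -0.   -3.8] [ 0.1 -0.1  0.6]
scene [(56, np.float64(51.5), array([45., 51., 85., 44.])), (56, np.float64(52.0), array([45., 51., 85., 44.])), (58, np.float64(51.0), array([45., 50., 93., 44.]))]
```

```bash
python3 -m jog '0.09 0 0.108 0 0 0 1;0.07 0 0.12 0 0 0 1;0.027 0 0.065 0 0 0 1;0 0 0 0 0 0 1'; python3 loc.py 75;  python3 -m jog '-0.02 0 -0.5 0 0 0 1;0 0 -0.62 0 0 0 1;-0.5 0 -0.2 0 0 0 1;-0.6 0 0 0 0 0 1;-0.2 0 0 0 0 0 1'; python3 loc.py 75 scene wrist
```

```text
time: 13.95
tool_pos: [657.6, -116.7, 366.2]
tcp_rot: [180.0, -0.1, -3.8]
ft_force: [1.0, -0.5, 2.3]
finger_gap: 0.0
grip_force: 0.7
[ 6.480e+01 -3.000e-01  3.662e+02] [ 1.8e+02 -1.0e-01 -3.8e+00] [ 1.  -0.5  2.3]
scene [(52, np.float64(76.0), array([46., 58., 62., 44.])), (52, np.float64(76.5), array([46., 58., 62., 44.])), (52, np.float64(77.0), array([46., 58., 62., 44.]))]
time: 14.62
tool_pos: [523.0, -107.5, 497.5]
tcp_rot: [-180.0, 0.1, -3.8]
ft_force: [1.2, 0.6, 0.6]
finger_gap: -0.4
grip_force: 0.0
[-7.020e+01 -2.000e-01  4.975e+02] [-1.8e+02  1.0e-01 -3.8e+00] [1.2 0.6 0.6]
scene [(55, np.float64(76.0), array([50., 61., 64., 46.])), (55, np.float64(76.5), array([50., 61., 64., 46.])), (55, np.float64(77.0), array([50., 61., 64., 46.]))]
wrist [(74, np.float64(79.5), array([169.,  69.,  34.])), (75, np.float64(80.0), array([171.,  69.,  35.])), (75, np.float64(79.0), array([169.,  69.,  36.]))]
```

```bash
python3 -m jog '0 0 0.4 0 0 0 1;0 0 0.4 0 0 0 1;0 0 0 0 0 0 1'; python3 -m jog '0.15 0 0 0 0 0 1;0.15 0 0 0 0 0 1;0.15 0 0 0 0 0 1;0.12 0 0 0 0 0 1;0.11 0 0 0 0 0 1'; python3 loc.py 105; python3 -m jog '0.12 0 0.04 0 0 0 1;0.13 0 0.05 0 0 0 1;0.12 0 0.07 0 0 0 1;0.108 0 0.09 0 0 0 1;0 0 0 0 0 0 1'; python3 loc.py 140
```

```text
time: 15.1
tool_pos: [525.1, -107.6, 413.9]
tcp_rot: [-179.9, 0.4, -3.8]
ft_force: [-0.1, 0.6, 0.8]
finger_gap: 0.1
grip_force: 0.0
time: 15.72
tool_pos: [594.1, -112.7, 420.4]
tcp_rot: [179.9, -0.0, -3.8]
ft_force: [-6.3, -0.6, 0.9]
finger_gap: -0.0
grip_force: 3.5
[  1.2  -0.7 420.4] [179.9  -0.   -3.8] [-6.3 -0.6  0.9]
scene [(56, np.float64(105.0), array([49., 55., 72., 46.])), (56, np.float64(104.5), array([49., 55., 72., 46.])), (56, np.float64(105.5), array([49., 58., 72., 46.]))]
time: 16.4
tool_pos: [641.9, -115.6, 394.2]
tcp_rot: [180.0, -0.1, -3.8]
ft_force: [0.6, 0.4, 0.7]
finger_gap: 0.1
grip_force: 0.0
[ 49.1  -0.4 394.2] [ 1.8e+02 -1.0e-01 -3.8e+00] [0.6 0.4 0.7]
scene [(56, np.float64(144.5), array([62., 72., 45., 46.])), (57, np.float64(145.0), array([62., 76., 45., 46.])), (59, np.float64(143.0), array([61., 88., 45., 44.]))]
```

```bash
python3 -m jog '0.06 0 0.11 0 0 0 1;0.06 0 0.12 0 0 0 1;0.045 0 0.12 0 0 0 1;0 0 0 0 0 0 1'; python3 loc.py 168; python3 -m jog '0.02 0 0.07 0 0 0 1;0 0 0.055 0 0 0 1;0 0 0 0 0 0 1;0 0 0 0 0 0 1'; python3 loc.py 178 scene side wrist
```

```text
time: 16.95
tool_pos: [658.3, -116.6, 359.3]
tcp_rot: [180.0, -0.2, -3.8]
ft_force: [1.8, 0.3, 1.4]
finger_gap: 0.2
grip_force: 0.8
[ 6.550e+01 -2.000e-01  3.593e+02] [180.   -0.2  -3.8] [1.8 0.3 1.4]
scene [(51, np.float64(170.0), array([48., 63., 46., 46.])), (52, np.float64(172.0), array([56., 63., 44., 46.])), (54, np.float64(170.5), array([61., 63., 44., 46.]))]
time: 17.5
tool_pos: [660.0, -116.7, 346.7]
tcp_rot: [180.0, -0.2, -3.8]
ft_force: [4.4, -0.7, 5.0]
finger_gap: -0.2
grip_force: 2.4
[ 6.720e+01 -2.000e-01  3.467e+02] [180.   -0.2  -3.8] [ 4.4 -0.7  5. ]
scene [(56, np.float64(181.5), array([52., 55., 72., 46.])), (56, np.float64(178.5), array([54., 64., 61., 46.])), (56, np.float64(179.0), array([54., 64., 61., 46.]))]
side [(82, np.float64(177.5), array([ 50.,  36., 143., 126.])), (83, np.float64(178.0), array([ 50.,  44., 148., 120.])), (83, np.float64(178.5), array([ 50.,  44., 148., 120.]))]
wrist [(46, np.float64(183.5), array([38., 53.])), (46, np.float64(182.5), array([37., 55.])), (46, np.float64(183.0), array([37., 55.]))]
```

```bash
python3 -m jog '0 0 -0.4 0 0 0 1;0 0 -0.6 0 0 0 1;0 0 -0.6 0 0 0 1;-0.6 0.2 0 0 0 0 1;-0.6 0.2 0 0 0 0 1'; python3 -m jog '-0.6 0.2 0 0 0 0 1;-0.6 0.2 0 0 0 0 1;0 0 0 0 0 0 1'
cat >chk.py <<'E'
from loc import *
from scipy.optimize import least_squares
s=snapshot('scene');g=cv2.cvtColor(s['img'],cv2.COLOR_RGB2GRAY)
for k,nm in((0,'top'),(90,'far'),(-90,'near')):
    P=lambda a:H+103*(np.sin(np.radians(a+k))*U+np.array([0,0,np.cos(np.radians(a+k))]))
    p=proj(s,P(0))[0];x,y=p.round().astype(int)
    w=np.clip(75-g[y-8:y+9,x-8:x+9].astype(float),0,None);w*=(np.hypot(*(np.mgrid[-8:9,-8:9]))<8)
    yy,xx=np.mgrid[-8:9,-8:9];c=np.array([x+(w*xx).sum()/w.sum(),y+(w*yy).sum()/w.sum()])
    r=least_squares(lambda a:proj(s,P(a[0]))[0]-c,[0.]);print(nm,'pred',p.round(1),'seen',c.round(1),'angle off',r.x.round(1),'res',r.fun.round(1))
# bright blobs in the tray
i=s['img'].astype(int);m=((i.min(2)>150)&(i.max(2)-i.min(2)<30)).astype(np.uint8)
n,l,st,ce=cv2.connectedComponentsWithStats(m)
O=H+140*V-[0,0,165]
for k in range(1,n):
    if st[k][4]>15:
        q=onz(s,*ce[k],15)-O; q=(q@U,q@V)
        if abs(q[0])<135 and abs(q[1])<110: print('blob',st[k],ce[k].round(),np.round(q))
cv2.imwrite('pics/end.png',s['img'][:,:,::-1])
E
python3 chk.py
```

```text
time: 18.27
tool_pos: [537.7, -148.6, 505.4]
tcp_rot: [180.0, 0.0, -3.7]
ft_force: [-0.8, -0.7, -0.4]
finger_gap: 0.0
grip_force: 0.0
time: 18.65
tool_pos: [414.3, -180.3, 504.8]
tcp_rot: [-180.0, 0.1, -4.0]
ft_force: [0.5, -0.1, -0.2]
finger_gap: 0.3
grip_force: 0.0
top pred [281.2 203.4] seen [280.8 202.6] angle off [-0.6] res [0.6 0.4]
far pred [264.2 258.5] seen [262.7 257.5] angle off [-3.4] res [ 1.1 -0.2]
near pred [303.7 197.2] seen [303.6 196.3] angle off [2.3] res [ 0.1 -0. ]
blob [285 279  61  41 657] [315. 299.] [ 90. -12.]
blob [340 300   5   6  20] [342. 302.] [66. 57.]
```

The barrel reads straight down within ~1°. The barrel hides part of the tray, so I'll turn the wrist camera to look under it from the robot side and check the rollers numerically.

```bash
for n in 1 2 3; do python3 -m jog '0 0 0 0 0 0.178 1;0 0 0 0 0 0.178 1;0 0 0 0 0 0.178 1;0 0 0 0 0 0.178 1;0 0 0 0 0 0.178 1' | head -3; done; python3 -m jog '0 0 0 0 0 0.178 1;0 0 0 0 0 0.135 1' | head -3; python3 go.py 470 36 470 180 0 176.2; python3 -c "from h import *;print(sense()['joint_pos'].round())"
```

```text
time: 19.32
tool_pos: [418.8, -179.6, 504.9]
tcp_rot: [180.0, 0.1, -57.5]
time: 19.95
tool_pos: [360.7, -251.0, 501.5]
tcp_rot: [-178.5, 3.4, -104.8]
time: 20.58
tool_pos: [132.7, -361.8, 471.2]
tcp_rot: [-179.0, 13.1, -143.5]
time: 20.82
tool_pos: [45.1, -362.8, 456.2]
tcp_rot: [178.9, 15.9, -157.9]
[-5.267  2.07   1.394]
[0.07720764 0.25623841 0.43145627]
[-98. -28. 112.  14. 105. 152.]
```

Wrong turning direction: joint 6 ran to its end (152 < 152.29) and the arm drew back. I'll go back the other way.

```bash
python3 go.py 360 -250 500 180 0 -100
```

```text
[-3.334 -0.149  0.49 ]
[-0.11757341  0.25062983 -0.95597741]
```

```bash
python3 -m jog '0 0 -0.1 -0.02 0.042 -0.16 1;0 0 -0.1 -0.02 0.042 -0.16 1;0 0 -0.1 -0.02 0.042 -0.16 1;0 0 0 -0.02 0.042 -0.16 1;0 0 0 -0.02 0.042 -0.16 1'; python3 go.py 360 -250 500 180 0 -100;python3 -c "from h import *;print(sense()['joint_pos'].round())"
```

```text
time: 21.45
tool_pos: [41.1, -366.4, 485.9]
tcp_rot: [-179.2, 2.4, -108.7]
ft_force: [-0.4, 0.1, -0.1]
finger_gap: -0.0
grip_force: 0.0
[-2.13  -2.647 -0.013]
[-0.01676994  0.03902821 -0.14554661]
[-92. -30. 110.   2. 102. 107.]
```

```bash
python3 -m jog '0 0 0 -0.017 0.039 -0.15 1;0 0 0 0 0 -0.17 1;0 0 0 0 0 -0.17 1;0 0 0 0 0 -0.17 1;0 0 0 0 0 -0.17 1' |head -3; python3 -m jog '0 0 0 0 0 -0.17 1;0 0 0 0 0 -0.17 1;0 0 0 0 0 -0.17 1;0 0 0 0 0 -0.17 1;0 0 0 0 0 -0.17 1'|head -3;  python3 -m jog '0 0 0 0 0 -0.17 1;0 0 0 0 0 -0.17 1;0 0 0 0 0 -0.17 1;0 0 0 0 0 -0.17 1;0 0 0 0 0 -0.17 1'|head -3;python3 go.py 440 36 500 180 0 176.2;python3 -c "from h import *;print(sense()['joint_pos'].round())"
```

```text
time: 22.08
tool_pos: [41.2, -366.3, 485.7]
tcp_rot: [-179.9, 0.0, -58.9]
time: 22.7
tool_pos: [41.2, -366.3, 485.7]
tcp_rot: [-179.9, -0.0, -7.9]
time: 23.32
tool_pos: [41.2, -366.3, 485.7]
tcp_rot: [-180.0, -0.1, 43.1]
[ 5.661 -0.213 -0.134]
[ 1.60157633e-03 -1.10664331e-03 -2.21845431e+00]
[-92. -31. 110.   0. 101. -45.]
```

```bash
python3 -m jog '0.48 0.187 -0.05 0 0 0 1;0.48 0.187 -0.05 0 0 0 1;0.48 0.187 -0.05 0 0 0 1;0.48 0.187 0 0 0 0 1;0.48 0.187 0 0 0 0 1'|head -2; python3 -m jog '0.48 0.187 0 0 0 0 1;0.46 -0.22 0 0 0 0 1;0.46 -0.22 0 0 0 0 1;0.46 -0.22 0 0 0 0 1;0.46 -0.22 0 0 0 0 1'|head -2; python3 -m jog '0.46 -0.22 0 0 0 0 1;0.46 -0.22 0 0 0 0 1;0 0 0 0 0 -0.17 1;0 0 0 0 0 -0.17 1;0 0 0 0 0 -0.17 1'|head -2; python3 -m jog '0 0 0 0 0 -0.17 1;0 0 0 0 0 -0.17 1;0 0 0 0 0 -0.17 1;0 0 0 0 0 -0.17 1;0 0 0 0 0 -0.17 1'|head -3; python3 -m jog '0 0 0 0 0 -0.17 1;0 0 0 0 0 -0.17 1;0 0 0 0 0 -0.17 1;0 0 0 0 0 -0.17 1;0 0 0 0 0 -0.17 1'|head -3;python3 go.py 440 36 450 180 0 176.2;python3 -c "from h import *;print(sense()['joint_pos'].round())"
```

```text
time: 23.95
tool_pos: [282.8, -270.7, 501.1]
time: 24.58
tool_pos: [405.1, -61.2, 500.9]
time: 25.2
tool_pos: [442.5, 32.5, 500.6]
time: 25.82
tool_pos: [442.5, 32.2, 500.6]
tcp_rot: [-180.0, -0.0, 124.7]
time: 26.45
tool_pos: [442.5, 32.2, 500.6]
tcp_rot: [180.0, -0.1, 175.7]
[0.027 0.036 0.506]
[ 0.00024276 -0.0009634  -0.00850233]
[ -2. -18.  99.   0.  99. -88.]
```

```bash
python3 -m jog '0 0 0.4 0 0 0 1;0 0 0.5 0 0 0 1;0 0 0 0 0 0 1'|head -2
cat >map.py <<'E'
from loc import *
O=H+140*V-[0,0,165]
for c in('wrist','scene'):
    s=snapshot(c);g=cv2.cvtColor(s['img'],cv2.COLOR_RGB2GRAY);cv2.imwrite(f'pics/{c}_end.png',s['img'][:,:,::-1])
    print(c,np.round(np.array(s['extrinsics'])[:3,3]),'rows: cradle x, cols: y -80..80 step 8, plane z=15')
    for x in range(-115,120,8):
        v=[]
        for y in range(-80,81,8):
            p=proj(s,O+x*U+y*V+[0,0,15])[0].round().astype(int)
            v.append(f'{g[p[1],p[0]]:3d}' if 0<=p[0]<640 and 0<=p[1]<400 else ' --')
        print(f'{x:4d}',*v)
E
python3 map.py
```

```text
time: 26.82
tool_pos: [440.9, 32.1, 406.6]
wrist [368.  38. 376.] rows: cradle x, cols: y -80..80 step 8, plane z=15
-115 121 122 122 122 122 122 120 121 121 120 120 120 120 119 118 117 117 116 114 114 113
-107 187 187 189 189 189 190 191 191 188 188 192 192 192 193 193 192 192 192 181 181 178
 -99 187 187 186 188 188 188 192 192 192 192 194 193 194 193 192 192 193 193 132 131 106
 -91 182 187 186 188 189 189 192 193 192 191 194 193 194 193 192 191 193 157 132 131 106
 -83 186 186 186 188 189 189 192 193 193 191 194 194 194 192 193 191 190 133 132 132 106
 -75 184 186 186 188 188 189 192 157 130  85 130 134 194 193 192 191 132 132 131 132 105
 -67 178 186 186 188 188 177 188 128 124  62 123 125 191 187 189 148 130 134 130 132 103
 -59 184 185 185 187 130  80  64 114 116  58 121 122  53  57 153 154 123 160 130 131 104
 -51 125 131 128 131 122  62  61 114 115  54 121 119  50  49 194 203 148 145 130 131 103
 -43 127 127 127 128 101  60  60 114 113  49 112 113  51  49 184 216 151 149 129 131 103
 -35 124 126 126 127  71  51  53 113 112  45 111 113  51  45  77 128 131 131 128 131 102
 -27
[... 3733 characters left out ...]
0 120 122 123 125 123 121 122 125 124 123 138 171 157 122 123 176 125 118  63
  69 113 120 166 176 175 189 157 194 191 163 177 200 199 199 197 117 118 174 131 119  61
  77 139 142 152 183 171 178 178 184 189 177 182 187 187 180 183 131 118 119 118 118  61
  85 167 177 119 116 122 121 120 120 120 126 137 120 124 133 119 171 132 116 119 119  80
  93 174 181 182 183 198 194 187 187 194 187 189 177 188 187 178 172 179 124 118 131 137
 101 177 179 169 195 200 202 197 200 199 202 199 199 199 199 197 162 178 175 122 118 133
 109 139 160 146 166 150 149 167 167 149 161 161 128 150 168 167 148 165 174 137 155 134
 117  92  92  92  90  90  90  90  91  90  92  92  90  92  92  91  90  90  90  89  90 102
```

```bash
python3 -m jog '0 0.4 0 0 0 0 1;0 0.5 0 0 0 0 1;0 0.5 0 0 0 0 1;0 0 0 0 0 0 1'|head -2
python3 map.py | sed -n '1,20p'
python3 - <<'E'
from loc import *
import pickle
d=pickle.load(open('s0.pkl','rb'))['scene'];O=H+140*V-[0,0,165]
g=cv2.cvtColor(d['img'],cv2.COLOR_RGB2GRAY)
print('initial scene, rows x 53..109')
for x in range(53,117,8): print(x,*[g[tuple(proj(d,O+x*U+y*V+[0,0,15])[0].round().astype(int)[::-1])] for y in range(-80,81,8)])
E
```

```text
time: 27.42
tool_pos: [453.8, 174.2, 414.4]
wrist [382. 180. 383.] rows: cradle x, cols: y -80..80 step 8, plane z=15
-115 125 126 127 129 129 131 132 133 133 134 135 135 135 138 138 138 131 134 135 134 137
-107 140 146 147 148 149 150 151 152 153 153 164 169 188 206 206 206 205 204 201 200 171
 -99 121 147 147 149 150 149 151 153 155 194 206 209 206 207 207 207 206 206 174 153 137
 -91 123 147 147 150 151 151 169 203 206 205 206 208 206 206 206 207 206 205 152 152 142
 -83 123 150 156 176 191 200 203 204 206 204 204 207 205 205 204 206 206 160 152 151 114
 -75 154 200 198 201 202 201 202 203 205 203 203 206 204 205 204 205 199 152 151 150  93
 -67 154 199 198 201 201 197 201 199 199 199 200 194 200 195 199 204 153 151 155 149  91
 -59 156 198 197 200 196 168 168 170 169 170 169 169 169 168 167 166 148 141 155 146  87
 -51 127 147 147 148 184 220 221 216 216 216 215 214 213 212 210 207 163 142 154 137  82
 -43 119 144 144 146 175 183 176 185 183 179 186 189 224 226 226 177 167 135 147 125  78
 -35 118 143 143 145 147 148 149 150 150 150 149 150 152 172 161 147 148 144 146 109  71
 -2
[... 731 characters left out ...]
53..109
53 112 121 120 119 119 119 122 120 120 120 120 121 121 121 122 119 119 118 119 118 42
61 119 120 119 120 119 119 121 119 119 119 121 120 120 123 121 119 122 176 125 118 62
69 112 120 119 119 118 119 120 119 120 119 119 142 175 177 128 119 117 174 131 119 62
77 139 133 130 120 138 129 124 122 122 135 161 181 180 179 177 132 118 120 118 118 62
85 166 179 178 179 178 179 181 179 180 178 180 180 180 179 181 178 132 117 119 119 81
93 173 180 180 179 178 178 181 180 180 179 179 180 181 180 181 177 178 124 119 131 137
101 177 178 179 179 179 178 182 180 180 179 180 180 180 179 181 176 178 175 122 118 134
109 140 160 149 166 149 148 166 166 149 161 161 128 149 166 166 148 165 174 136 155 134
```

All three rollers lie in the tray, at cradle x ≈ −48, 73 and 97, each about 100 mm long. One last check on the gauge and the other items against the earlier view, then hand in.

```bash
python3 - <<'E'
from h import *
import pickle
a=pickle.load(open('s4.pkl','rb'))[0]['img'];b=snapshot('scene')['img']
d=np.abs(a.astype(int)-b).max(2)
print('gauge region',(d[205:290,410:480]>40).mean(),'lookalikes',(d[135:235,245:335]>40).mean(),'caliper',(d[200:230,338:405]>40).mean())
print(hand_in())
E
```

```text
gauge region 0.005210084033613446 lookalikes 0.25733333333333336 caliper 0.24676616915422886
the job is handed in; nothing more can be done
None
```

The job is handed in: the gauge stands upright on the granite plate, the hatch faces straight down to within a degree or two, all three rollers lie in the tray, and the arm touches nothing. The last picture check showed changes around the look-alikes and the caliper. I put that down to arm shadows and the turned wheel and didn't confirm it, but the arm never registered contact there.

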